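# Scan the long carton's barcode at the repair bench

## Task

Pick up the barcode scanner that stands window-down on its black rubber pad and scan the label of the long narrow carton: hold it upright and steady for two seconds about 7 cm above the middle of that label, with the scanner's wide head lined up with the long side of the label. Then stand it back upright on its pad and let go. Do not scan the square carton, do not shift either carton and do not drop the scanner.

Things in the scene. Friction and masses are not known exactly. Their poses are not given: they have to be found in the camera images.
- scanner: Grey barcode scanner, an upside-down T, 0.2 kg, upright on the pad. Wide head 80 (x) x 44 (y) x 30 mm; from its middle a handle 34 (x) x 28 (y) mm rises to 140 mm above the underside; grip it 105 mm up. Origin: centre of the underside (the reading window); x along the head (scan line), z up. Reads by itself along its own -z when held still 40 to 110 mm from a label, scan line along the label's long side.
- pad: Black rubber rest pad, fixed, 150 (x) x 110 (y) x 6 mm. Origin: centre of its underside, on the table; the scanner stands on its top, 6 mm above. z up. Objects near the pad and cartons are at most 60 mm high, those farther back (x above 0.7) 120 mm: carry the scanner with its underside 150 mm or more above the table.
- label_long (a point): Label on the long narrow carton, a closed cardboard carton 160 x 60 mm and 55 mm high. A white 70 x 36 mm barcode label (the same on both cartons) lies flat on the middle of its top. Origin: centre of the label, 55 mm above the table. x runs along the long side of both label and carton (bars lie crosswise to x), z is up. Carton mass about 0.7 kg, loose on the table.
- label_square (a point): Label on the square carton, which is not to be scanned, a closed cardboard carton 100 x 100 mm and 40 mm high. A white 70 x 36 mm barcode label (the same on both cartons) lies flat on the middle of its top. Origin: centre of the label, 40 mm above the table. x runs along the long side of the label (bars lie crosswise to x), z is up. Carton mass about 0.6 kg, loose on the table.

How it is judged (in metres and radians):
On the way:
1. the scanner is held still over the long carton's label, aimed at its middle, 40 to 110 mm above, lined up, for 1.2 s (x of label_long in the frame of scanner between -0.018 and 0.018 m and y of label_long in the frame of scanner between -0.018 and 0.018 m and z of label_long in the frame of scanner between -0.11 and -0.04 m and angle between the x axis of scanner and the x axis of label_long, either way round below 0.27 rad and angle between scanner's own z axis and vertical below 0.27 rad and linear speed of scanner below 0.03 m/s and angular speed of scanner below 0.3 rad/s), for 1.2 s.
At the end, for the whole second after the job is handed in: After the scan the scanner stands upright (within 7 degrees), released and at rest, on the pad, its centre within 45 mm (pad x) and 36 mm (pad y) of the pad's centre; both cartons are within 20 mm of where they began (x of scanner in the frame of pad between -0.045 and 0.045 m and y of scanner in the frame of pad between -0.036 and 0.036 m and z of scanner in the frame of pad between 0.001 and 0.014 m and angle between scanner's own z axis and vertical below 0.12 rad and linear speed of scanner below 0.02 m/s and distance of each of label_long, label_square from where it was at the start of the episode below 0.02 m); the robot touches nothing.
It fails at once if the square carton's label is scanned: the scanner held still, aimed and lined up over it (x of label_square in the frame of scanner between -0.018 and 0.018 m and y of label_square in the frame of scanner between -0.018 and 0.018 m and z of label_square in the frame of scanner between -0.11 and -0.04 m and angle between the x axis of scanner and the x axis of label_square, either way round below 0.27 rad and angle between scanner's own z axis and vertical below 0.27 rad and linear speed of scanner below 0.03 m/s and angular speed of scanner below 0.3 rad/s).
It fails at once if a carton is shifted by more than 20 mm (distance of any of label_long, label_square from where it was at the start of the episode above 0.02 m).
It fails at once if the scanner is dropped (contact force between scanner and anything else below 0.01 N and linear speed of scanner above 0.35 m/s).
It also fails if it takes over 64 s, if anything falls off the work surface, if the arm or the gripper's body presses on something with over 40 N, if the wrist force passes 120 N, or if a joint passes its speed limit or range.

## Robot

A 6-joint arm with a two-finger parallel gripper is mounted at the origin on the work surface. World frame = base frame: x ahead of the robot, y to its left, z up, the work surface at z = 0. Lengths are in mm, angles in rad, forces in N, time in s.
With the tool pointing down it reaches from about 250 to 800 mm from the base axis. Payload 3.9 kg.
Tool frame: the origin (TCP) lies at the very end of the fingers, on their centre line; the grasp point (between the pads) lies 19 mm behind it (arm.tcp_to_grasp is the distance from the TCP to the grasp point, in mm); z points along the fingers, y is the direction in which the jaws open and shut (so a half turn about z gives the same grasp; the last joint's range is limited). The gripper opens to 85 mm and grips with 20 to 120 N. Pads are 22 mm wide; open, the fingers measure 114 mm over their backs; the gripper's body (76 mm by 85 mm) begins 54 mm behind the grasp point. The pads swing forward as they close: fully open they stand 13 mm farther back than shut.
Start: joints at [1.346, 0.26, -0.138, 1.173, 0, 1.571], TCP at [117.025, 511.782, 231.304] pointing down, gripper open.
Joint ranges: [-2.78, 2.78], [-0.83, 1.72], [-1.28, 1.37], [-1.9, 2.12], [-1.57, 1.48], [-3.14, 3.14]. Speed limits (rad/s): [2.57, 2.57, 3.14, 3.14, 3.14, 3.14].

## Interface

Orientations are given as a unit quaternion [x, y, z, w].
In Python, from workcell import arm gives the robot as it stands. The module is installed in compiled form; this text tells all that it offers.
- The arm moves only by the shell command python3 -m jog 'ROWS' [FORCE]. ROWS is JSON, one flat list of numbers, 5 for each row, row after row: the gripper's target within -1 to 1 (shut at 1, half-way at 0, fully open at -1), then the shift along the tool's x, y, z in units of 25 mm (1.0 is 25 mm), then the turn about the tool's z in units of 10 degrees (1.0 is 10 degrees). A call has 1 to 20 rows; each row shifts and turns the commanded pose from where the row before left it, along the tool's axes as they then stand; what a row does not reach is not made up. A row lasts 1/8 s, in which the tool goes at most 62.5 mm and 10.7 degrees, less where a joint would pass 70% of its speed; a pose out of reach is approached as far as the arm can. A call is refused whole if a number of a shift passes 1 or a number of a turn 1, either way. A call with a gripper value outside its range is refused whole. The fingers move at their own pace and stop on an object; FORCE is the grip in N (left out, the last holds). Time passes only in rows, so rows that do not move let the fingers close. It gives the time, the measured TCP pose, the force and the opening at its end, in the units of the state.
- arm.observe(): the state, without advancing time (a new reading comes with each control period).
- arm.get_image(name): name is "scene" or "top"; returns the picture (480x640x3 uint8, blue, green, red); there is no depth.
- arm.camera_info(name): a dict with "vfov" (degrees; the focal length in pixels is half the picture's height over the tangent of half this angle, whatever the lens; pixels are square), "cx", "cy" (the principal point, pixels), "k1" (the pictures are not rectified: a ray, as slopes to the right and down, at radius r is drawn at 1 + k1 r^2 times it, then the intrinsics apply), "position" and "rotation" of the camera in the world. Camera axes: x right, y up, looking along -z (the intrinsics and any distortion apply to the point x, -y, -z); pixel columns grow to the right and rows downward; lengths in mm; the calibration is good to about 2 mm. A picture is of the moment at which its call begins. camera_info takes no time and is no camera call.
- arm.hand_in(): hands the job in, once; it reports no verdict.
The state is a dict: "clock": time; "q": joint angles; "qd": joint speeds; "effort": joint torques, N m; "ee_pos": TCP position; "tool_rot": TCP orientation; "wrist_force": force on the tool from outside, world axes, zero at the start; "ft_torque": the same for the moment, N m; "grip_width": opening from 0.0 (shut) to 1.0 (fully open).
Only numpy, scipy, OpenCV 4.12 (cv2) and the standard library are available. Lean on these libraries where they do the work, as an engineer would, in place of code of your own. Each camera call takes 0.05 s, during which the arm holds its last target. There are 200 camera calls.

## Working session

There is one attempt and no reset: what is moved stays moved. The work goes in short steps, Python scripts to look and compute and a shell command to move; the robot and the scene stay as the last step left them, time stands still between calls to the robot, and variables do not carry over. Pictures are saved under pics/ and viewed, about 8 in all and at most 12, crops included, and the job is handed in when it is done.

```bash
mkdir -p pics; cat > h.py <<'E'
import numpy as np, cv2
from workcell import arm
def cast(name,u,v,z):
    c=arm.camera_info(name); f=240/np.tan(np.radians(c["vfov"])/2)
    K=np.array([[f,0,c["cx"]],[0,f,c["cy"]],[0,0,1.]])
    p=cv2.undistortPoints(np.array([[[u,v]]],float),K,np.array([c["k1"],0,0,0.]))[0,0]
    R=np.array(c["rotation"],float)
    if R.size==4:
        from scipy.spatial.transform import Rotation as Ro; R=Ro.from_quat(R).as_matrix()
    R=R.reshape(3,3); d=R@np.array([p[0],-p[1],-1]); o=np.array(c["position"])
    return o+d*(z-o[2])/d[2]
E
python3 - <<'E'
from h import *
for n in("scene","top"):
    cv2.imwrite(f"pics/{n}0.png",arm.get_image(n)); print(n,arm.camera_info(n))
print(arm.observe())
E
```

```text
scene {'vfov': 55.69278307051157, 'cx': 324.14051891676024, 'cy': 236.06309263594696, 'k1': 0.03933762366562351, 'position': array([1090.05268343, -291.8865905 ,  494.81664351]), 'rotation': array([0.41170231, 0.2382947 , 0.45591359, 0.75223643])}
top {'vfov': 54.39962394086044, 'cx': 317.6205341726481, 'cy': 237.69354911923858, 'k1': -0.06460127950230288, 'position': array([452.65975128,  -8.81142852, 938.20880952]), 'rotation': array([ 0.03410685, -0.02107166, -0.69952575,  0.71348191])}
{'clock': 0.1, 'q': array([ 1.34598596e+00,  2.60633244e-01, -1.39263066e-01,  1.17266925e+00,
        1.49654782e-05,  1.57080513e+00]), 'qd': array([ 1.20309097e-04, -7.26891664e-04,  2.10175543e-03, -4.54569431e-05,
        1.03419671e-03, -2.85205315e-04]), 'effort': array([-5.62550613e-04, -4.06509304e+01,  2.54527760e+01,  1.01604365e-02,
       -3.13039800e-05,  1.50092495e-05]), 'ee_pos': array([116.89300964, 511.19499399, 230.53159017]), 'tool_rot': array([ 1.12172961e-01,  9.93688303e-01, -8.78193570e-04, -1.06657707e-04]), 'wrist_force': array([ 0.74379509,  0.26772619, -0.00210315]), 'ft_torque': array([ 0.01568803, -0.03913727,  0.03599745]), 'grip_width': 0.999307794620335}
```

View pics/top0.png

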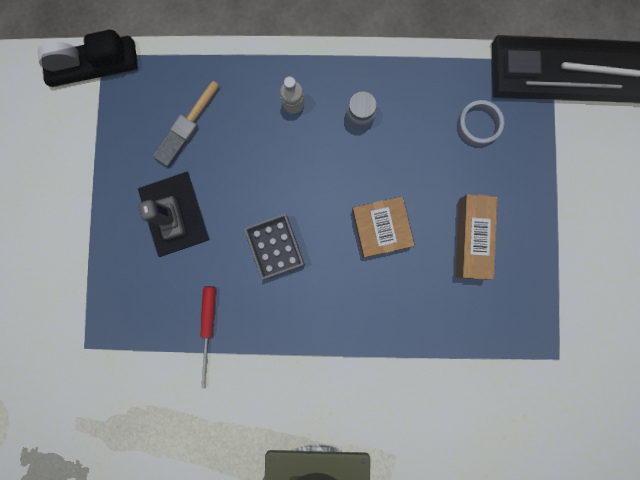

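View pics/scene0.png

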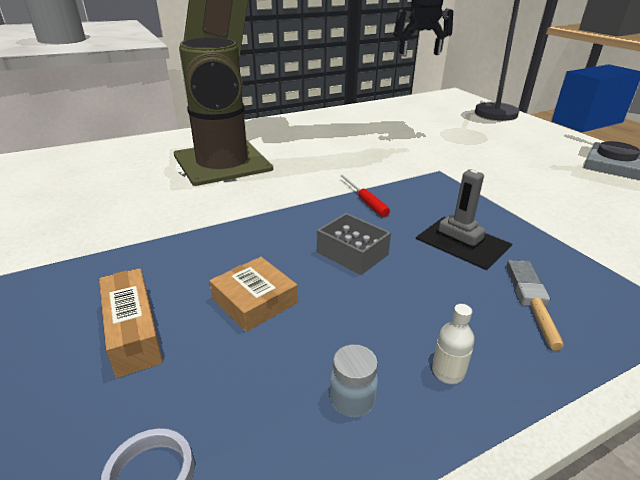

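The top view shows the scanner at about (165,215) on its pad, the long carton's label at (481,237) and the square carton's label at (384,226). The scene view agrees, with the scanner standing at (465,215) and the long carton at (128,310).

```bash
cat > m.py <<'E'
from h import *
im=cv2.imread("pics/top0.png"); hsv=cv2.cvtColor(im,cv2.COLOR_BGR2HSV)
def rect(mask,z,name):
    cs,_=cv2.findContours(mask,cv2.RETR_EXTERNAL,cv2.CHAIN_APPROX_NONE)
    c=max(cs,key=cv2.contourArea); b=cv2.boxPoints(cv2.minAreaRect(c))
    P=np.array([cast("top",*p,z)[:2] for p in b])
    e=[P[1]-P[0],P[2]-P[1]]; l=max(e,key=np.linalg.norm)
    print(name,P.mean(0).round(1),"sides",[np.linalg.norm(k).round(1) for k in e],"long axis deg",(np.degrees(np.arctan2(l[1],l[0]))%180).round(1),"px",b.round().tolist())
def win(m,x0,y0,x1,y1):
    o=np.zeros_like(m); o[y0:y1,x0:x1]=m[y0:y1,x0:x1]; return o
H,S,V=cv2.split(hsv)
lab=((S<60)&(V>20)).astype(np.uint8)*255
k=np.ones((5,5),np.uint8)
lab=cv2.morphologyEx(lab,cv2.MORPH_CLOSE,k)
rect(win(lab,466,205,494,270),55,"long label"); rect(win(lab,362,202,408,252),40,"sq label")
org=((H<25)&(S>80)).astype(np.uint8)*255
rect(win(org,450,185,505,290),50,"long carton"); 
dark=((V<90)&(S<90)).astype(np.uint8)*255
dark=cv2.morphologyEx(win(dark,125,165,220,265),cv2.MORPH_CLOSE,np.ones((9,9)))
rect(dark,6,"pad")
cr=cv2.resize(im[165:265,125:225],None,fx=6,fy=6,interpolation=cv2.INTER_CUBIC)
sc=cv2.imread("pics/scene0.png")[160:280,410:520]
cr=np.hstack([cv2.convertScaleAbs(cr,alpha=1.6,beta=10)]); cv2.imwrite("pics/c1.png",cr)
E
python3 m.py
```

```text
long label [ 530.3 -300.9] sides [np.float64(70.7), np.float64(37.0)] long axis deg 177.2 px [[470.0, 254.0], [471.0, 217.0], [491.0, 218.0], [489.0, 255.0]]
sq label [ 547.8 -117.7] sides [np.float64(37.1), np.float64(71.3)] long axis deg 13.4 px [[370.0, 210.0], [388.0, 206.0], [397.0, 242.0], [378.0, 246.0]]
long carton [ 530.3 -301.3] sides [np.float64(159.2), np.float64(59.5)] long axis deg 177.3 px [[462.0, 277.0], [466.0, 195.0], [497.0, 196.0], [493.0, 279.0]]
pad [569.7 309.2] sides [np.float64(121.2), np.float64(153.9)] long axis deg 20.8 px [[131.0, 188.0], [187.0, 169.0], [210.0, 240.0], [155.0, 258.0]]
```

View pics/c1.png

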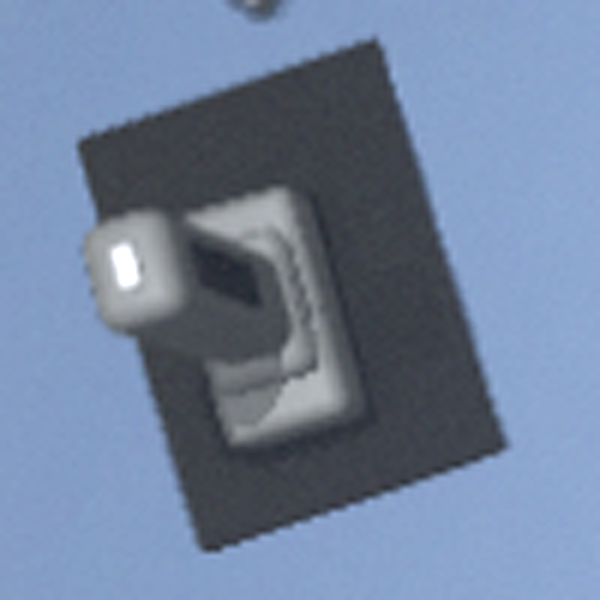

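The crop shows the handle's top face centred at about crop (137,270), i.e. image (147.8,210). The head's right edge runs from crop (305,192) to (362,410), and the pad corners are at (80,142), (378,40), (507,447) and (207,551).

```bash
python3 - <<'E'
from h import *
g=lambda x,y,z:cast("top",125+(x+.5)/6-.5,165+(y+.5)/6-.5,z)
P=np.array([g(*p,6)[:2] for p in [(80,142),(378,40),(507,447),(207,551)]])
ang=lambda d:np.degrees(np.arctan2(d[1],d[0]))%180
print("pad",P.mean(0),[np.linalg.norm(P[i]-P[i-1]).round(1) for i in range(4)],ang(P[0]-P[3]),ang(P[1]-P[2]))
print("handle",g(137,270,144))
a,b=g(308,200,30),g(360,400,30);print("head right edge",a,b,ang(a-b))
a,b=g(187,218,36),g(230,440,36);print("head left",a,b,ang(a-b))
H=[g(*p,36)[:2] for p in [(185,213),(295,188),(360,410),(230,447)]];print("head c",np.mean(H,0))
# scene check: handle top blob
im=cv2.imread("pics/scene0.png")[150:270,400:520]
cv2.imwrite("pics/c2.png",cv2.convertScaleAbs(cv2.resize(im,None,fx=5,fy=5,interpolation=cv2.INTER_CUBIC),alpha=1.4))
E
```

```text
pad [569.20584723 304.03763077] [np.float64(148.2), np.float64(108.6), np.float64(147.3), np.float64(107.8)] 20.270486746396436 19.961095918021275
handle [558.07464528 303.84212498 144.        ]
head right edge [597.46407946 291.98726688  30.        ] [531.28179436 271.49479459  30.        ] 17.20444993870262
head left [589.94722318 330.37838411  36.        ] [516.83456439 312.34033327  36.        ] 13.859007169745828
head c [558.51602051 301.85598654]
```

View pics/c2.png

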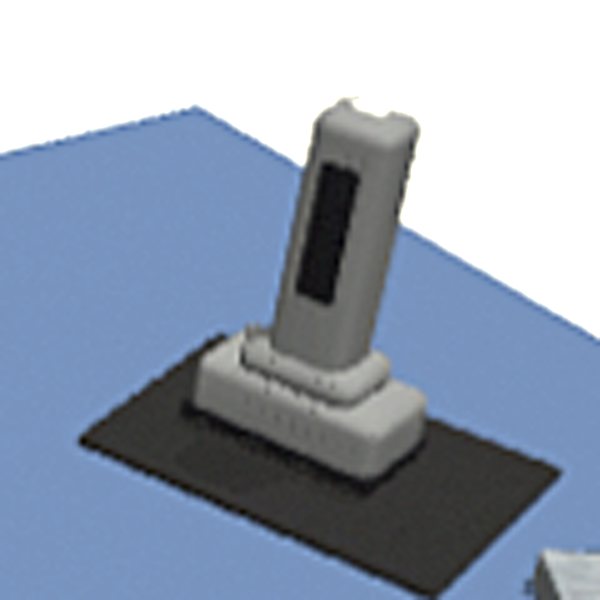

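The scene view confirms that the scanner stands upright, with its long faces free for the jaws. I'll take the scanner as (558,303) with a yaw of about 16°.

```bash
cat >> h.py <<'E'
def togo(x,y,z,yaw=None):
    "remaining shift in tool units (turn first if yaw given), yaw of tool x in world deg"
    from scipy.spatial.transform import Rotation as Ro
    s=arm.observe(); R=Ro.from_quat(s["tool_rot"]).as_matrix()
    a=np.degrees(np.arctan2(R[1,0],R[0,0])); t=0
    if yaw is not None: t=-((yaw-a+180)%360-180)
    R2=R@Ro.from_euler("z",t,degrees=True).as_matrix()
    d=R2.T@(np.array([x,y,z])-s["ee_pos"])
    print("t",round(float(s["clock"]),2),"pos",s["ee_pos"].round(1),"yaw",a.round(1),"tilt z",R[:,2].round(3),"F",s["wrist_force"].round(1),"grip",round(float(s["grip_width"]),3))
    print("turn units",round(t/10,2),"then shift units",(d/25).round(2))
E
python3 -m jog '[-1,0,0,0,-0.97,-1,0,0,0,-0.97,-1,0,0,0,-0.97,-1,0,0,0,0]'; python3 -c "
from h import *; togo(558,303,231,196)
print(cast('scene',473.3,174.7,144))"
```

```text
clock: 0.6
ee_pos: [116.9, 511.4, 230.9]
tool_rot: [-0.14, 0.99, -0.0, -0.0]
wrist_force: [0.0, 0.2, -0.2]
grip_width: 0.999
t 0.6 pos [116.9 511.4 230.9] yaw -163.9 tilt z [-0.    -0.001 -1.   ] F [ 0.   0.2 -0.2] grip 0.999
turn units 0.01 then shift units [-14.66 -12.88  -0.  ]
[562.39651156 298.9541186  144.        ]
```

```bash
python3 -m jog '[-1,-0.92,-0.81,0,0,-1,-0.92,-0.81,0,0,-1,-0.92,-0.81,0,0,-1,-0.92,-0.81,0,0,-1,-0.92,-0.81,0,0,-1,-0.92,-0.81,0,0,-1,-0.92,-0.81,0,0,-1,-0.92,-0.81,0,0,-1,-0.92,-0.81,0,0,-1,-0.92,-0.81,0,0,-1,-0.92,-0.81,0,0,-1,-0.92,-0.81,0,0,-1,-0.92,-0.81,0,0,-1,-0.92,-0.81,0,0,-1,-0.92,-0.81,0,0,-1,-0.92,-0.81,0,0,-1,0,0,0,0,-1,0,0,0,0]'; python3 -c "
from h import *; togo(560,301.5,92,196)
im=arm.get_image('scene'); cv2.imwrite('pics/s1.png',im)
t=arm.get_image('top'); cv2.imwrite('pics/t1.png',t)
cv2.imwrite('pics/v1.png',cv2.resize(im[70:270,370:570],None,fx=3,fy=3,interpolation=cv2.INTER_CUBIC))"
```

```text
clock: 2.85
ee_pos: [560.3, 303.4, 230.9]
tool_rot: [-0.14, 0.99, -0.0, -0.001]
wrist_force: [0.1, -0.4, 0.4]
grip_width: 1.002
t 2.85 pos [560.3 303.4 230.9] yaw -163.9 tilt z [-0.001 -0.    -1.   ] F [ 0.1 -0.4  0.4] grip 1.002
turn units 0.01 then shift units [ 0.03 -0.07  5.55]
```

View pics/v1.png

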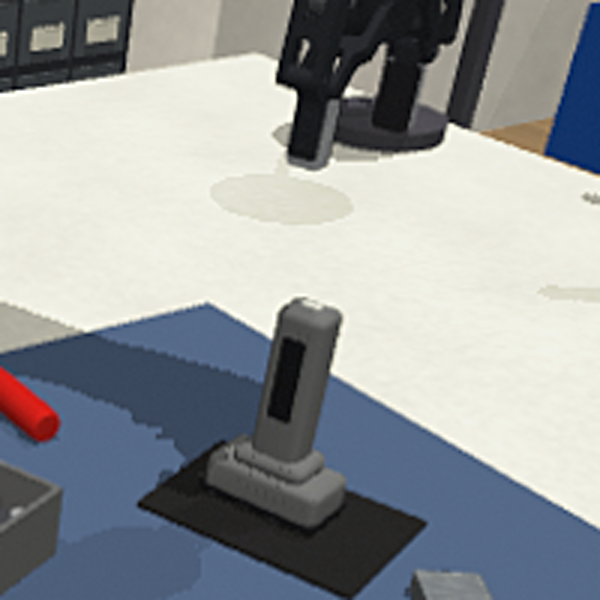

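The open jaws straddle the handle's line, with fingertips at about crop (310,165) and (400,150) and the handle top at (313,305). I'll go down.

```bash
python3 -m jog '[-1,0.03,-0.07,0.7,0,-1,0,0,0.7,0,-1,0,0,0.7,0,-1,0,0,0.7,0,-1,0,0,0.7,0,-1,0,0,0.7,0,-1,0,0,0.7,0,-1,0,0,0.65,0,-1,0,0,0,0,-1,0,0,0,0]'; python3 -c "
from h import *; togo(560,301.5,92,196)
im=arm.get_image('scene')[90:290,370:570];t=arm.get_image('top')[140:270,80:210]
f=lambda i:cv2.resize(i,(400,400),interpolation=cv2.INTER_CUBIC)
cv2.imwrite('pics/v2.png',np.hstack([f(im),cv2.convertScaleAbs(f(t),alpha=2)]))"
```

```text
clock: 4.2
ee_pos: [560.8, 301.9, 93.1]
tool_rot: [-0.141, 0.99, 0.0, 0.0]
wrist_force: [1.2, -0.2, 0.4]
grip_width: 1.0
t 4.2 pos [560.8 301.9  93.1] yaw -163.8 tilt z [ 0.001  0.    -1.   ] F [ 1.2 -0.2  0.4] grip 1.0
turn units 0.02 then shift units [ 0.03 -0.01  0.04]
```

View pics/v2.png

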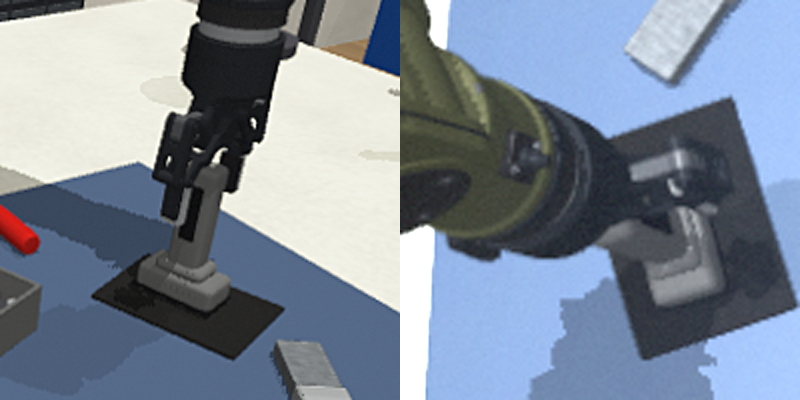

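```bash
cat >> h.py <<'E'
def proj(name,P):
    from scipy.spatial.transform import Rotation as Ro
    c=arm.camera_info(name); f=240/np.tan(np.radians(c["vfov"])/2)
    p=Ro.from_quat(c["rotation"]).as_matrix().T@(np.array(P,float)-c["position"])
    a,b=p[0]/-p[2],-p[1]/-p[2]; s=1+c["k1"]*(a*a+b*b)
    return np.array([c["cx"]+f*a*s,c["cy"]+f*b*s])
E
python3 - <<'E'
from h import *
u=np.array([np.cos(np.radians(16)),np.sin(np.radians(16)),0]);v=np.array([-u[1],u[0],0]);o=np.array([560.5,301.7,0])
im=arm.get_image('scene');t=arm.get_image('top')
for s in(-1,1):
  for k in (-11,11):
    for z in (106,):
      for w in(43,57):
        P=o+s*w*v+k*u+[0,0,z]
        for n,i in(("scene",im),("top",t)):
            a=proj(n,P);cv2.drawMarker(i,tuple(int(round(q)) for q in a),(0,255,255),cv2.MARKER_CROSS,3,1)
# handle model top at z=146, in red
for c in[(17,14),(17,-14),(-17,14),(-17,-14)]:
  for n,i in(("scene",im),("top",t)):
    for z in(146,40):
      a=proj(n,o+c[0]*u+c[1]*v+[0,0,z]);cv2.drawMarker(i,tuple(int(round(q)) for q in a),(0,0,255),cv2.MARKER_CROSS,3,1)
f=lambda i:cv2.resize(i,(400,400),interpolation=cv2.INTER_NEAREST)
cv2.imwrite('pics/v3.png',np.hstack([f(im[150:250,420:520]),cv2.convertScaleAbs(f(t[170:250,120:200]),alpha=2)]))
E
```

```text
(no output)
```

View pics/v3.png

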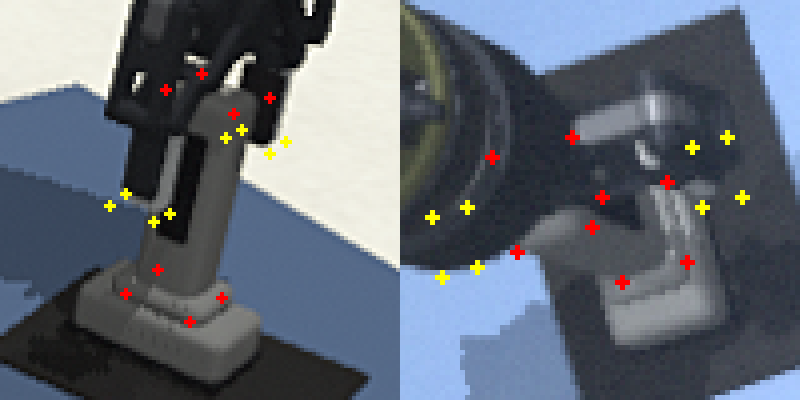

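The scene view agrees with the projected handle and fingertips to within about 2 mm: predicted handle axis at crop x 218 (top) and 174 (bottom), measured 213 and 177. I'll grip now.

```bash
python3 -m jog '[1,0,0,0,0,1,0,0,0,0,1,0,0,0,0,1,0,0,0,0,1,0,0,0,0,1,0,0,0,0,1,0,0,0,0,1,0,0,0,0,1,0,0,0,0,1,0,0,0,0]' 60; python3 -m jog '[1,0,0,-0.1,0,1,0,0,-0.2,0,1,0,0,-0.4,0,1,0,0,-0.4,0,1,0,0,-0.4,0,1,0,0,0,0,1,0,0,0,0]'; python3 -c "
from h import *; togo(560,301.5,260,196)
im=arm.get_image('scene')[90:290,370:570];t=arm.get_image('top')[140:270,80:210]
f=lambda i:cv2.resize(i,(400,400),interpolation=cv2.INTER_CUBIC)
cv2.imwrite('pics/v4.png',np.hstack([f(im),cv2.convertScaleAbs(f(t),alpha=2)]))"
```

```text
clock: 5.65
ee_pos: [560.6, 301.6, 92.5]
tool_rot: [-0.141, 0.99, 0.0, -0.0]
wrist_force: [-0.6, -0.1, -2.5]
grip_width: 0.316
clock: 6.52
ee_pos: [560.5, 301.5, 130.0]
tool_rot: [-0.141, 0.99, -0.0, -0.0]
wrist_force: [0.0, -0.9, -1.9]
grip_width: 0.318
t 6.53 pos [560.5 301.5 130. ] yaw -163.8 tilt z [-0. -0. -1.] F [ 0.  -0.9 -1.9] grip 0.318
turn units 0.02 then shift units [ 0.02  0.   -5.2 ]
```

View pics/v4.png

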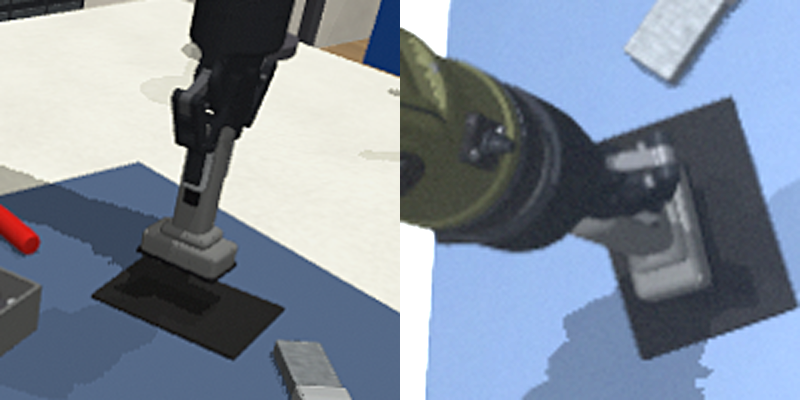

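The scanner has left the pad, hangs upright in the jaws and the weight reads 1.9 N. I'll raise it to carrying height and turn to the label's yaw.

```bash
python3 -m jog '[1,0,0,-0.5,0,1,0,0,-0.7,0,1,0,0,-0.7,0,1,0,0,-0.7,0,1,0,0,-0.7,0,1,0,0,-0.7,0,1,0,0,-0.7,0,1,0,0,-0.5,0,1,0,0,0,0.4,1,0,0,0,0.5,1,0,0,0,0.5,1,0,0,0,0.5,1,0,0,0,0]'; python3 -c "
from h import *; togo(530.4,-301,259,177.2)"
```

```text
clock: 8.25
ee_pos: [560.6, 301.6, 260.2]
tool_rot: [0.024, 1.0, -0.0, -0.0]
wrist_force: [0.2, 0.4, -1.9]
grip_width: 0.319
t 8.25 pos [560.6 301.6 260.2] yaw 177.3 tilt z [-0. -0. -1.] F [ 0.2  0.4 -1.9] grip 0.319
turn units 0.01 then shift units [  0.03 -24.13   0.05]
```

```bash
python3 -m jog '[1,0,-0.2,0,0,1,0,-0.4,0,0,1,0,-0.7,0,0,1,0,-0.7,0,0,1,0,-0.7,0,0,1,0,-0.7,0,0,1,0,-0.7,0,0,1,0,-0.7,0,0,1,0,-0.7,0,0,1,0,-0.7,0,0,1,0,-0.7,0,0,1,0,-0.7,0,0,1,0,-0.7,0,0,1,0,-0.7,0,0,1,0,-0.7,0,0,1,0,-0.7,0,0,1,0,-0.7,0,0,1,0,-0.7,0,0,1,0,-0.7,0,0,1,0,-0.7,0,0]' && python3 -m jog '[1,0,-0.7,0,0,1,0,-0.7,0,0,1,0,-0.7,0,0,1,0,-0.7,0,0,1,0,-0.7,0,0,1,0,-0.7,0,0,1,0,-0.7,0,0,1,0,-0.7,0,0,1,0,-0.7,0,0,1,0,-0.7,0,0,1,0,-0.7,0,0,1,0,-0.7,0,0,1,0,-0.7,0,0,1,0,-0.7,0,0,1,0,-0.6,0,0,1,0,-0.35,0,0,1,0,-0.18,0,0,1,0,0,0,0,1,0,0,0,0]'; python3 -c "
from h import *; togo(530.4,-301,211.5,177.2)
im=arm.get_image('scene');cv2.imwrite('pics/s5.png',im);t=arm.get_image('top');cv2.imwrite('pics/t5.png',t)
f=lambda i:cv2.resize(i,(400,400),interpolation=cv2.INTER_CUBIC)
cv2.imwrite('pics/v5.png',np.hstack([f(im[190:390,30:230]),cv2.convertScaleAbs(f(t[160:300,420:560]),alpha=1.5)]))"
```

```text
clock: 10.75
ee_pos: [544.6, -29.2, 260.1]
tool_rot: [0.024, 1.0, 0.0, 0.0]
wrist_force: [-0.1, 0.7, -1.9]
grip_width: 0.32
clock: 13.12
ee_pos: [531.4, -300.5, 260.1]
tool_rot: [0.024, 1.0, 0.0, -0.0]
wrist_force: [0.4, 0.2, -1.9]
grip_width: 0.317
t 13.12 pos [ 531.4 -300.5  260.1] yaw 177.3 tilt z [-0.  0. -1.] F [ 0.4  0.2 -1.9] grip 0.317
turn units 0.01 then shift units [ 0.04 -0.02  1.94]
```

View pics/v5.png

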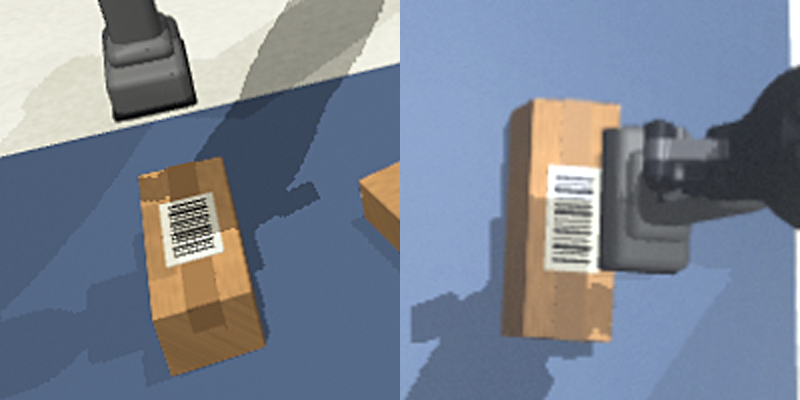

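The head hangs upright and parallel to the label. In the right crop its top face covers about x 610-690 and y 127-271, and the label sits at (572,218). I'll check the head's centre and then lower.

```bash
python3 - <<'E'
from h import *
g=lambda x,y,z:cast("top",420+(x-400)/2.857,160+y/2.857,z).round(1)
print(g(650,199.5,203)); print(g(610,127,195),g(601,270,195),g(690,272,200))
E
python3 -m jog '[1,0.04,-0.02,0.2,0,1,0,0,0.4,0,1,0,0,0.4,0,1,0,0,0.4,0,1,0,0,0.3,0,1,0,0,0.2,0,1,0,0,0.04,0,1,0,0,0,0]'; python3 -c "
from h import *; togo(530.4,-301,211.5,177.2)"
```

```text
[ 528.3 -295.8  203. ]
[ 569.7 -276.6  195. ] [ 489.  -270.8  195. ] [ 488.5 -319.2  200. ]
clock: 14.22
ee_pos: [530.5, -301.5, 211.8]
tool_rot: [0.024, 1.0, -0.0, 0.0]
wrist_force: [0.5, -0.1, -2.5]
grip_width: 0.318
t 14.22 pos [ 530.5 -301.5  211.8] yaw 177.2 tilt z [ 0. -0. -1.] F [ 0.5 -0.1 -2.5] grip 0.318
turn units 0.0 then shift units [0.01 0.02 0.01]
```

The head centre is within about 5 mm of the label's middle, against a tolerance of 18 mm. I'll hold here for 2.5 s.

```bash
python3 -m jog '[1,-0.06,0.04,0,0,1,0,0,0,0,1,0,0,0,0,1,0,0,0,0,1,0,0,0,0,1,0,0,0,0,1,0,0,0,0,1,0,0,0,0,1,0,0,0,0,1,0,0,0,0,1,0,0,0,0,1,0,0,0,0,1,0,0,0,0,1,0,0,0,0,1,0,0,0,0,1,0,0,0,0,1,0,0,0,0,1,0,0,0,0,1,0,0,0,0,1,0,0,0,0]'; python3 -c "
from h import *; togo(530.4,-301,211.5,177.2)
im=arm.get_image('scene');t=arm.get_image('top');cv2.imwrite('pics/t6.png',t)
f=lambda i:cv2.resize(i,(400,400),interpolation=cv2.INTER_CUBIC)
cv2.imwrite('pics/v6.png',np.hstack([f(im[190:390,30:230]),cv2.convertScaleAbs(f(t[160:300,420:560]),alpha=1.5)]))"
```

```text
clock: 16.73
ee_pos: [531.9, -300.5, 211.6]
tool_rot: [0.024, 1.0, 0.0, -0.0]
wrist_force: [-0.0, 0.5, -2.1]
grip_width: 0.319
t 16.73 pos [ 531.9 -300.5  211.6] yaw 177.2 tilt z [-0.  0. -1.] F [-0.   0.5 -2.1] grip 0.319
turn units 0.0 then shift units [ 0.06 -0.02  0.  ]
```

View pics/v6.png

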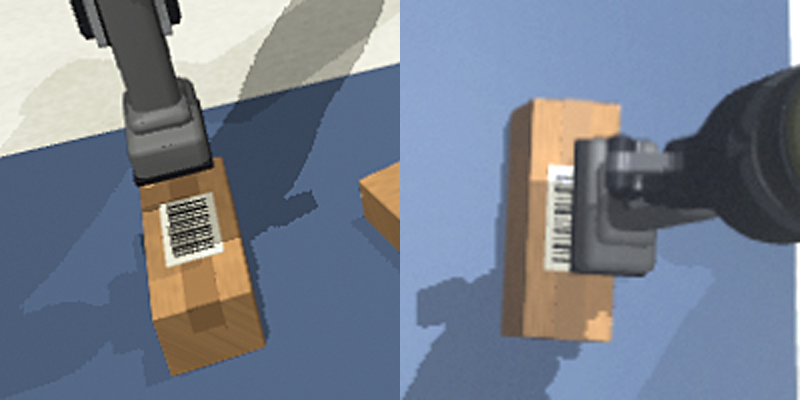

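The head is still over the label, at right-crop x 575-657 and y 140-274, with the long sides parallel. I'll verify the numbers before leaving.

```bash
python3 - <<'E'
from h import *
L=(530.4,-301,125)
u=np.array([-.9988,.0488,0]);v=np.array([-.0488,-.9988,0])
for z in(125,155):
  for n in("top","scene"):
    P=np.array([proj(n,np.array([530.4,-301,z])+a*40*u+b*22*v) for a,b in[(1,1),(1,-1),(-1,-1),(-1,1)]])
    print(z,n,((P-[420,160])*2.857+[400,0] if n=="top" else (P-[30,190])*2).round().tolist())
E
```

```text
125 top [[642.0, 276.0], [571.0, 271.0], [577.0, 141.0], [647.0, 146.0]]
125 scene [[131.0, 125.0], [200.0, 110.0], [213.0, 174.0], [138.0, 193.0]]
155 top [[662.0, 274.0], [588.0, 269.0], [593.0, 134.0], [666.0, 139.0]]
155 scene [[119.0, 88.0], [190.0, 74.0], [203.0, 136.0], [125.0, 154.0]]
```

The predicted outline for perfect aim matches the observed one to within a few mm in both views, so the scan is done. I'll carry it back.

```bash
python3 -m jog '[1,0,0,-0.3,0,1,0,0,-0.5,0,1,0,0,-0.6,0,1,0,0,-0.6,0,1,0,0,0,0,1,0,0.3,0,0,1,0,0.5,0,0,1,0,0.7,0,0,1,0,0.7,0,0,1,0,0.7,0,0,1,0,0.7,0,0,1,0,0.7,0,0,1,0,0.7,0,0,1,0,0.7,0,0,1,0,0.7,0,0,1,0,0.7,0,0,1,0,0.7,0,0,1,0,0.7,0,0,1,0,0.7,0,0,1,0,0.7,0,0]' && python3 -m jog '[1,0,0.7,0,0,1,0,0.7,0,0,1,0,0.7,0,0,1,0,0.7,0,0,1,0,0.7,0,0,1,0,0.7,0,0,1,0,0.7,0,0,1,0,0.7,0,0,1,0,0.7,0,0,1,0,0.7,0,0,1,0,0.7,0,0,1,0,0.7,0,0,1,0,0.7,0,0,1,0,0.7,0,0,1,0,0.7,0,0,1,0,0.7,0,0,1,0,0.7,0,0,1,0,0.7,0,0,1,0,0.4,0,0,1,0,0.2,0,0]' && python3 -m jog '[1,0,0,0,-0.4,1,0,0,0,-0.5,1,0,0,0,-0.5,1,0,0,0,-0.5,1,0,0,0,0,1,0,0,0,0]';python3 -c "
from h import *; togo(564,301.5,92.5,196.2)"
```

```text
clock: 19.32
ee_pos: [544.0, -52.1, 261.5]
tool_rot: [0.024, 1.0, 0.0, -0.0]
wrist_force: [-0.1, 0.3, -0.9]
grip_width: 0.321
clock: 21.82
ee_pos: [559.9, 276.9, 261.4]
tool_rot: [0.024, 1.0, -0.0, -0.0]
wrist_force: [-0.0, -0.6, -1.9]
grip_width: 0.322
clock: 22.58
ee_pos: [560.0, 276.1, 261.6]
tool_rot: [-0.14, 0.99, -0.0, 0.0]
wrist_force: [-0.2, 0.4, -2.3]
grip_width: 0.324
t 22.57 pos [560.  276.1 261.6] yaw -163.9 tilt z [ 0. -0. -1.] F [-0.2  0.4 -2.3] grip 0.324
turn units -0.01 then shift units [-0.44  0.93  6.76]
```

```bash
python3 -m jog '[1,-0.22,0.47,0,0,1,-0.22,0.46,0,0,1,0,0,0.3,0,1,0,0,0.6,0,1,0,0,0.7,0,1,0,0,0.7,0,1,0,0,0.7,0,1,0,0,0.7,0,1,0,0,0.7,0,1,0,0,0.7,0,1,0,0,0.6,0,1,0,0,0.4,0,1,0,0,0.2,0,1,0,0,0.1,0,1,0,0,0,0,1,0,0,0,0]';python3 -c "
from h import *; togo(564,301.5,92.5,196.2)
im=arm.get_image('scene')[90:290,370:570];t=arm.get_image('top')[140:270,80:210]
f=lambda i:cv2.resize(i,(400,400),interpolation=cv2.INTER_CUBIC)
cv2.imwrite('pics/v7.png',np.hstack([f(im),cv2.convertScaleAbs(f(t),alpha=2)]))"
```

```text
clock: 24.58
ee_pos: [564.4, 301.9, 102.1]
tool_rot: [-0.141, 0.99, 0.0, 0.001]
wrist_force: [0.0, -0.4, -2.7]
grip_width: 0.324
t 24.57 pos [564.4 301.9 102.1] yaw -163.8 tilt z [ 0.001  0.    -1.   ] F [ 0.  -0.4 -2.7] grip 0.324
turn units 0.0 then shift units [ 0.02 -0.01  0.38]
```

View pics/v7.png

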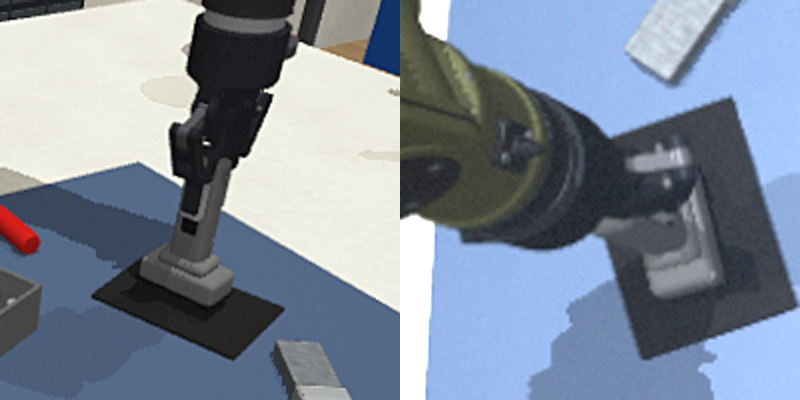

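The scanner is upright over the pad, about 1 cm above it, with the head at left-crop (185,275) well inside the pad. I'll creep down the rest and watch the force.

```bash
python3 -m jog '[1,0,0,0.1,0,1,0,0,0.1,0,1,0,0,0.08,0,1,0,0,0.04,0,1,0,0,0,0,1,0,0,0,0]'; python3 -m jog '[1,0,0,0.04,0,1,0,0,0.02,0,1,0,0,0,0,1,0,0,0,0]'
```

```text
clock: 25.42
ee_pos: [564.0, 301.8, 93.6]
tool_rot: [-0.141, 0.99, 0.0, 0.0]
wrist_force: [0.3, -0.7, -2.2]
grip_width: 0.318
clock: 25.92
ee_pos: [564.0, 301.8, 92.2]
tool_rot: [-0.141, 0.99, 0.0, 0.0]
wrist_force: [-0.2, 0.3, -0.3]
grip_width: 0.319
```

Contact: the weight has come off the wrist (-0.3 N). I'll release slowly.

```bash
python3 -m jog '[1,0,0,0.02,0,1,0,0,0,0,0.4,0,0,0,0,0.2,0,0,0,0,0,0,0,0,0,-0.3,0,0,0,0,-0.6,0,0,0,0,-1,0,0,0,0,-1,0,0,0,0,-1,0,0,0,0,-1,0,0,0,0,-1,0,0,0,0,-1,0,0,0,0]' && python3 -c "
from h import *; togo(564,301.5,250,196.2)" && python3 -m jog '[-1,0,0,-0.2,0,-1,0,0,-0.4,0,-1,0,0,-0.6,0,-1,0,0,-0.7,0,-1,0,0,-0.7,0,-1,0,0,-0.7,0,-1,0,0,-0.7,0,-1,0,0,-0.7,0,-1,0,0,-0.7,0,-1,0,0,-0.7,0,-1,0,0,-0.2,0,-1,0,0,0,0,-1,0,0,0,0]'; python3 -c "
from h import *
im=arm.get_image('scene');t=arm.get_image('top');cv2.imwrite('pics/t8.png',t)
cv2.imwrite('pics/v8.png',np.hstack([cv2.resize(im[90:290,370:570],(400,400)),cv2.resize(im[190:390,30:430],(400,200)).repeat(2,0)]))"
sed 's/top0.png/t8.png/;/^dark/,$d' m.py > m2.py; python3 m2.py
```

```text
clock: 27.55
ee_pos: [564.0, 301.7, 91.6]
tool_rot: [-0.141, 0.99, 0.0, 0.0]
wrist_force: [-0.1, -0.3, 0.5]
grip_width: 0.995
t 27.55 pos [564.  301.7  91.6] yaw -163.8 tilt z [ 0.  0. -1.] F [-0.1 -0.3  0.5] grip 0.995
turn units 0.0 then shift units [ 0.   -0.01 -6.34]
clock: 29.18
ee_pos: [563.6, 301.5, 248.4]
tool_rot: [-0.141, 0.99, -0.0, -0.001]
wrist_force: [-0.3, 0.3, -0.5]
grip_width: 0.999
long label [ 530.3 -300.8] sides [np.float64(70.7), np.float64(37.1)] long axis deg 177.1 px [[470.0, 254.0], [471.0, 217.0], [491.0, 218.0], [489.0, 255.0]]
sq label [ 547.9 -117.7] sides [np.float64(37.1), np.float64(71.2)] long axis deg 13.4 px [[370.0, 210.0], [388.0, 206.0], [397.0, 242.0], [378.0, 246.0]]
long carton [ 530.3 -301.4] sides [np.float64(159.2), np.float64(59.6)] long axis deg 177.1 px [[462.0, 277.0], [466.0, 195.0], [497.0, 196.0], [493.0, 279.0]]
```

View pics/v8.png

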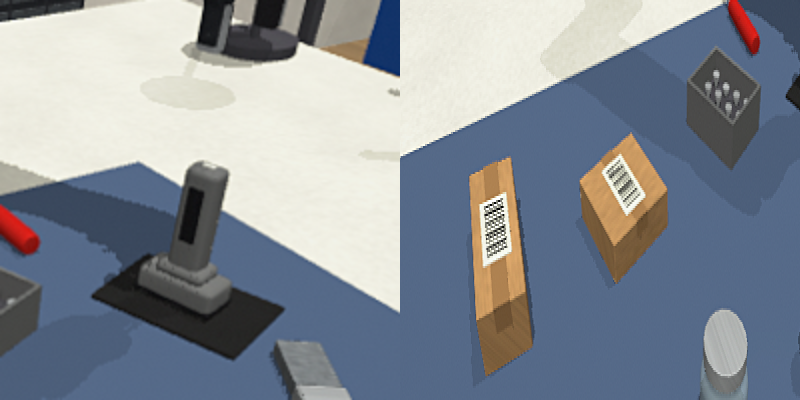

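The scanner stands upright on the pad at left-crop (185,250), the gripper is clear, and both cartons are where they began.

```bash
python3 -c "
from workcell import arm; arm.hand_in()"
```

```text
the job is handed in; nothing more can be done
```

I scanned the long carton's label, stood the scanner back on its pad, let go and handed the job in at about 29 s. The hand-in reports no verdict.

- **Scan:** I held the scanner for 2.5 s about 70 mm above the middle of the long carton's label, lined up with it. The head's outline in both cameras matched the outline predicted for perfect aim to within a few millimetres (tolerance 18 mm).
- **Square carton:** The scanner passed over it only while moving, about 130 mm above its label, outside the 40 to 110 mm reading range.
- **Placing:** The scanner stands upright on the pad, released about 5 mm from the pad's centre by the gripper position. I judged upright and on the pad by eye in the last picture and did not re-measure them. The gripper is open and clear, about 100 mm above the handle.
- **Cartons:** The last measurement put both labels within 0.2 mm of where they began.
- **Disagreements:** The two cameras differed by about 6 mm on the handle's position at first, so I used the mean. A rough top-view estimate over the label put the head about 5 mm off centre, and I nudged it by 1 to 2 mm. No check failed.

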